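# Move the reagent row from the cold-store carrier to the bench rack in its order

## Task

The cold-store carrier has to go back to the refrigerator: move its four containers (three bottles and a tube) into the wire bench rack, keeping the row in its order, which is the order of pipetting. Counted from the end with the grip tab on each of the two, what stands first in the carrier goes straight into the first place of the rack, second into second, and so on, one at a time. Keep each upright, do not park any on the bench, lower each to the floor of its place instead of dropping it, and do not disturb the timer and the weigh boat.

Things in the scene. Friction and masses are not known exactly. Their poses are not given: they have to be found in the camera images.
- carrier: Grey plastic tray, 83 x 311 mm, rim 42 mm high: a row of four square places, 72 mm clear, each holding one container, in any order. A round grip tab with black ribs sticks out 36 mm at one end. Fixed. Origin: centre of its underside; z up, y along the row towards the tab. Centres of places 1 to 4: x = 0, y = +114, +38, -38, -114 mm (1 is beside the tab). Inner floor 6 mm up.
- bench_rack: Stainless wire rack, 80 x 308 mm, rim 44 mm high: a row of four square places, 72 mm clear, empty at the start; may point any way. A wire-loop grip tab with a black plate sticks out 38 mm at one end. Fixed. Origin: centre of its underside; z up, y along the row towards the tab. Centres of places 1 to 4: x = 0, y = +114, +38, -38, -114 mm (1 is beside the tab). Inner floor 6 mm up.
- bottle_salt: White bottle with a red screw cap, the largest: 62 mm across, 115 mm high, 0.2 to 0.36 kg. Cap 39.6 mm across, its top 11 mm clear of the shoulder: grip there from above, across the row. Origin: centre of its underside (6 mm above the bench when in a place); z is its upright axis, its turn about z is arbitrary.
- bottle_stain: Small brown bottle with a black screw cap: 38 mm across, 70 mm high, 0.04 to 0.08 kg. Cap 24.4 mm across, its top 7 mm clear of the sloping shoulder: grip there from above, across the row. Origin: centre of its underside (6 mm above the bench when in a place); z is its upright axis, its turn about z is arbitrary.
- bottle_buffer: White bottle with a blue screw cap, middle size: 56 mm across, 105 mm high, 0.12 to 0.21 kg. Cap 35.8 mm across, its top 11 mm clear of the shoulder: grip there from above, across the row. Origin: centre of its underside (6 mm above the bench when in a place); z is its upright axis, its turn about z is arbitrary.
- sample_tube: Clear plastic 50 ml centrifuge tube, screw cap up, flat foot: 34 mm across (a plain cylinder), 114 mm high, 15 to 50 g. Grip it near the top from above, across the row. Origin: centre of its underside (6 mm above the bench when in a place); z is its upright axis, its turn about z is arbitrary.
- lab_timer: White bench timer, 66 x 66 x 17 mm, lying loose beside the bench rack (leave alone). Origin: centre of its underside.
- weigh_boat: White open weighing boat, 70 x 70 x 18 mm, lying loose beside the carrier (leave alone). Origin: centre of its underside.
Not all that is in view belongs to the job. What is shaped like the bottle_salt but pink is not meant. Leave any orange or red look-alike of the sample_tube alone.

How it is judged:
By the outcome, as a careful person would: the job done as asked, in the order asked, and still so for the second after the job is handed in, with the robot touching nothing.
It also fails if it takes over 104 s, if anything falls off the work surface, if the arm or the gripper's body presses on something with over 40 N, if the wrist force passes 120 N, or if a joint passes its speed limit or range.

## Robot

A 6-joint arm with a two-finger parallel gripper is mounted at the origin on a cart in front of the work surface, level with it; the furniture and walls round the work are solid. World frame = base frame: x ahead of the robot, y to its left, z up, the work surface at z = 0. Lengths are in mm, angles in rad, forces in N, time in s.
With the tool pointing down it reaches from about 350 to 775 mm from the base axis. Payload 7.3 kg.
Tool frame: the origin (TCP) lies on the front face of the gripper's body, between the roots of the fingers; the fingertips stand 66 mm ahead of it and the grasp point (between the pads) lies 47 mm ahead of it (bot.tip_extent is the distance from the TCP to the fingertips, in mm); z points along the fingers, y is the line along which they close (so a half turn about z gives the same grasp; the last joint's range is limited). The gripper opens to 92 mm and grips with 3 to 60 N. Pads are 19 mm wide; open, the fingers measure 130 mm over their backs; the gripper's body (75 mm by 190 mm) begins 47 mm behind the grasp point.
Start: joints at [-1.439, 0.342, 1.524, -0, 1.275, -0.146], TCP at [143.998, -504.879, 292.241] pointing down, gripper open.
Joint ranges: [-2.53, 2.53], [-0.77, 2.02], [0.04, 2.7], [-1, 4.14], [0.28, 2.66], [-3.11, 3.11]. Speed limits (rad/s): [2.57, 2.57, 3.14, 3.14, 3.14, 3.14].

## Interface

Orientations are given as [roll, pitch, yaw] about the fixed x, y, z axes, in that order (R = Rz(yaw) Ry(pitch) Rx(roll)).
In Python, from plant import readout, viewer, order, bot gives the robot as it stands.
- The arm moves only by the shell command python3 -m creep 'ROWS'. ROWS is text: rows parted by semicolons, each of 7 numbers parted by spaces: the shift along the world's x, y, z in m, then the turn, a rotation vector about the world's x, y, z in rad, then the opening in per cent of the stroke, from 0 (shut) to 100 (fully open). A call has 1 to 8 rows; each row shifts and turns the commanded pose from where the row before left it; what a row does not reach is not made up. A row lasts 1/12 s, in which the tool goes at most 41.7 mm and 7.16 degrees, less where a joint would pass 70% of its speed; a pose out of reach is approached as far as the arm can. A call is refused whole if a number of a shift passes 0.0417 or a number of a turn 0.125, either way. A call with a gripper value outside its range is refused whole. The fingers move at their own pace and stop on an object; the grip force is fixed at half the most. Time passes only in rows, so rows that do not move let the fingers close. It gives the time, the measured TCP pose, the force, the opening and the grip force at its end, in the units of the state.
- readout.get_obs(): the state, without advancing time (a new reading comes with each control period).
- viewer.capture(name): name is "scene" or "side" or "wrist"; returns the picture (480x640x3 uint8, red, green, blue); there is no depth.
- viewer.camera_info(name): a dict with "fx", "fy", "cx", "cy" (pixels), "origin" and "rotation" of the camera in the world. Camera axes: x right, y up, looking along -z (the intrinsics and any distortion apply to the point x, -y, -z); pixel columns grow to the right and rows downward; lengths in mm; the calibration is good to about 2 mm. The wrist camera is an equidistant fisheye: a pixel r from the principal point sees the ray r / f radians off the axis. A picture is of the moment at which its call begins: read the wrist's pose just before it. camera_info takes no time and is no camera call; for the wrist camera it gives the pose at the moment of the call.
- order.close_job(): hands the job in; it is judged then, once.
The state is a dict: "time": time; "joint_positions": joint angles; "dq": joint speeds; "tau": joint torques, N m; "tool_pos": TCP position; "tcp_rot": TCP orientation; "contact_force": force on the tool from outside, world axes, zero at the start; "moment": the same for the moment, N m; "grip_width": finger opening in mm; "finger_force": force on a finger pad.
Only numpy, scipy, OpenCV 4.12 (cv2) and the standard library are available. Lean on these libraries where they do the work, as an engineer would, in place of code of your own. Each camera call takes 0.05 s, during which the arm holds its last target. There are 200 camera calls.

## Working session

There is one attempt and no reset: what is moved stays moved. The work goes in short steps, Python scripts to look and compute and a shell command to move; the robot and the scene stay as the last step left them, time stands still between calls to the robot, and variables do not carry over. Pictures are saved under pics/ and viewed, at most 15 in all, crops included, and the job is handed in when it is done.

```bash
ls; mkdir -p pics; python3 - <<'E'
from plant import readout, viewer, bot
import cv2
o=readout.get_obs();print(o)
for n in("scene","side"):
    i=viewer.camera_info(n);print(n,i)
    cv2.imwrite(f"pics/{n}0.png",viewer.capture(n)[:,:,::-1])
print(viewer.camera_info("wrist"))
E
```

```text
pics
{'time': 0.0, 'joint_positions': array([-1.43899163e+00,  3.42712567e-01,  1.52500646e+00, -2.18291128e-05,
        1.27540487e+00, -1.46000712e-01]), 'dq': array([-0.00030953, -0.00052259, -0.00127833, -0.00317179,  0.00118537,
        0.00109304]), 'tau': array([-1.46079372e-03, -4.31244493e+01, -2.44222391e+01,  7.15115061e-02,
        5.58469445e-02, -1.30600365e-04]), 'tool_pos': array([ 143.95432913, -504.56000022,  291.55384622]), 'tcp_rot': array([-3.14007466e+00, -2.02117551e-04,  2.77811629e-01]), 'contact_force': array([ 0.59585942,  0.24634066, -0.59036016]), 'moment': array([-0.06911181,  0.00585467,  0.00457967]), 'finger_force': 0.0, 'grip_width': 91.98502932269552}
scene {'fx': 501.05159116158137, 'fy': 501.05159116158137, 'cx': 322.4675137850526, 'cy': 242.29511679262717, 'origin': array([-332.17375824,  174.02944137, 1058.4634033 ]), 'rotation': array([ 0.6760647 ,  0.01210288, -1.53883212])}
side {'fx': 620.6765207434257, 'fy': 620.6765207434257, 'cx': 319.40796506246994, 'cy': 232.9975236871923, 'origin': array([ 516.35954659, 1539.96445994,  607.16055547]), 'rotation': array([ 1.17003154e+00, -1.63319531e-03,  3.13941969e+00])}
{'fx': 371.64829954431775, 'fy': 371.64829954431775, 'cx': 321.90559865730125, 'cy': 227.67663945251593, 'origin': array([ 212.92297476, -484.96998351,  385.36399316]), 'rotation': array([-2.76426302e-01,  1.05568390e-03, -1.29263631e+00])}
```

View pics/scene0.png

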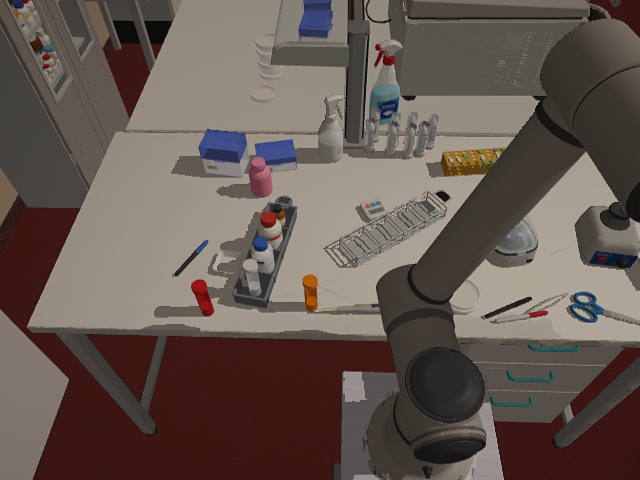

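View pics/side0.png

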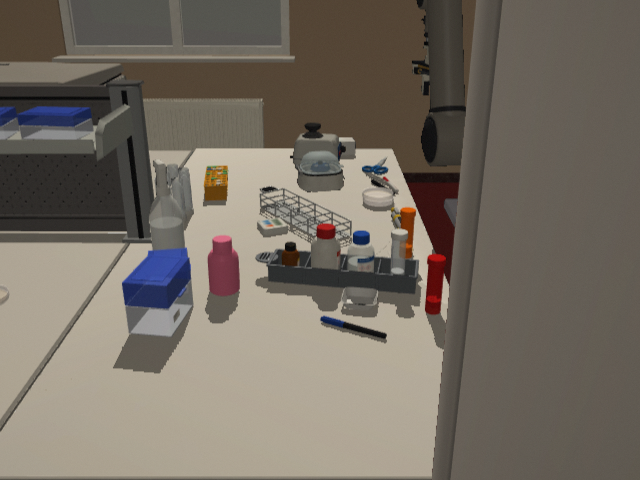

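The scene view shows the carrier with its tab at the far end, about (284,201). From the tab the order is brown stain (279,210), red salt (268,219), blue buffer (260,243), then the tube (251,265). The rack's tab is at about (443,196). Orange, red and pink decoys stand nearby. I'll enlarge this region.

```bash
cat > h.py <<'E'
import numpy as np, cv2
from scipy.spatial.transform import Rotation as R
from plant import readout, viewer, bot
def ray(info,u,v,wrist=False):
    d=np.array([(u-info['cx'])/info['fx'],(v-info['cy'])/info['fy']])
    if wrist:
        t=np.linalg.norm(d); s=np.sin(t)/t if t>1e-9 else 1
        c=np.array([d[0]*s,d[1]*s,np.cos(t)])
    else: c=np.array([d[0],d[1],1.])
    c=c*[1,-1,-1]
    return np.array(info['origin']),R.from_euler('xyz',info['rotation']).apply(c)
def onz(info,u,v,z,wrist=False):
    o,d=ray(info,u,v,wrist); return (o+d*(z-o[2])/d[2]).round(1)
def proj(info,p,wrist=False):
    c=R.from_euler('xyz',info['rotation']).inv().apply(np.array(p,float)-info['origin'])*[1,-1,-1]
    if wrist:
        r=np.hypot(c[0],c[1]);t=np.arctan2(r,c[2]);q=c[:2]/r*t
    else:q=c[:2]/c[2]
    return q[0]*info['fx']+info['cx'],q[1]*info['fy']+info['cy']
E
python3 - <<'E'
from h import *
a=cv2.imread('pics/scene0.png')[180:315,225:460]
cv2.imwrite('pics/c0.png',cv2.resize(a,None,fx=3.4,fy=3.4,interpolation=cv2.INTER_CUBIC))
i=viewer.camera_info('scene')
for n,u,v,z in [('tube',251,263,120),('blue',261,243,111),('red',268,219,121),('blk',279,210,76),('ctab',285,201,40),('rtab',443,196,40)]:print(n,onz(i,u,v,z))
E
```

```text
tube [354.4 373.9 120. ]
blue [421.6 358.8 111. ]
red [490.6 347.7 121. ]
blk [562.5 330.   76. ]
ctab [629.6 321.9  40. ]
rtab [ 657.9 -120.1   40. ]
```

View pics/c0.png

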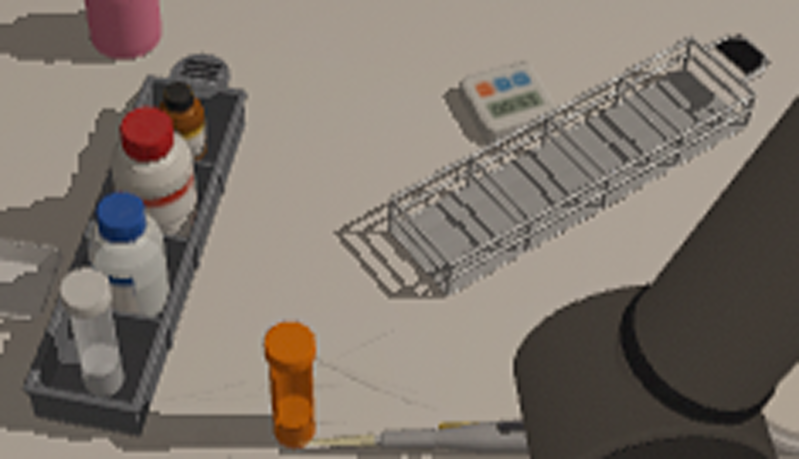

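The carrier rim corners in the crop are about (150,77), (245,92), (142,408) and (30,385). For the rack it isn't clear which wires are the rim and which the floor, so I'll check candidate corners by their metric lengths.

```bash
python3 - <<'E'
from h import *
i=viewer.camera_info('scene')
f=lambda u,v,z:onz(i,225+(u+.5)/3.4-.5,180+(v+.5)/3.4-.5,z)
C=np.array([f(*p,42) for p in[(150,77),(245,92),(142,408),(30,385)]]);print(C, C.mean(0))
for k in range(4):print(np.linalg.norm(C[k]-C[k-1]))
d=(C[0]+C[1]-C[2]-C[3])[:2];print('yaw dir',np.degrees(np.arctan2(d[1],d[0])))
for n,p in {'L':(340,233),'Lb':(392,203),'B':(393,295),'B2':(445,290),'B3':(440,262),'F':(690,42),'FR':(752,98),'FRb':(748,120)}.items():
    print(n,f(*p,0),f(*p,44))
print('tab',f(741,54,44),f(741,54,20), 'boat/timer',f(505,97,17))
E
```

```text
[[621.8 366.4  42. ]
 [606.8 287.5  42. ]
 [304.1 340.5  42. ]
 [321.3 422.   42. ]] [463.5 354.1  42. ]
305.6004090311398
80.31319941329691
307.3048811847934
83.29519794081769
yaw dir -10.20618183594102
L [496.  207.5   0. ] [461.6 206.1  44. ]
Lb [527.4 166.8   0. ] [491.7 167.1  44. ]
B [436.6 165.1   0. ] [404.7 165.5  44. ]
B2 [442.3 125.2   0. ] [410.1 127.3  44. ]
B3 [469.1 128.9   0. ] [435.8 130.7  44. ]
F [712.1 -88.5   0. ] [668.7 -77.6  44. ]
FR [ 647.5 -133.8    0. ] [ 606.8 -121.    44. ]
FRb [ 622.7 -127.5    0. ] [ 583. -115.   44.]
tab [ 655.8 -118.    44. ] [ 679.2 -124.9   20. ] boat/timer [628.7  74.6  17. ]
```

Rim candidates 'Lb', 'F', 'FR' and 'B3' fit 302 x 75 mm. That puts the rack centre near (551,25) with its row direction at about -55°. The carrier centre is near (463,354), direction -10.2°. First move: above the rack for a wrist look.

```bash

python3 -m creep '.018 .028 0 0 0 -.062 100;.018 .028 0 0 0 -.062 100;.018 .028 0 0 0 -.062 100;.018 .028 0 0 0 -.062 100;.018 .028 0 0 0 -.062 100;.018 .028 0 0 0 -.062 100;.018 .028 0 0 0 -.062 100;.018 .028 0 0 0 -.062 100'
python3 -m creep '.018 .028 0 0 0 -.062 100;.018 .028 0 0 0 -.062 100;.018 .028 0 0 0 -.062 100;.018 .028 0 0 0 -.062 100;.018 .028 0 0 0 -.062 100;.018 .028 0 0 0 -.062 100;.018 .028 0 0 0 -.062 100;.018 .028 0 0 0 -.062 100'
python3 -m creep '.018 .028 0 0 0 -.062 100;.018 .028 0 0 0 -.062 100;.018 .028 0 0 0 -.062 100;.018 .028 0 0 0 -.062 100;0 0 0 0 0 0 100;0 0 0 0 0 0 100'
python3 - <<'E'
from h import *
o=readout.get_obs();print(o['tool_pos'],o['tcp_rot'],o['joint_positions'])
i=viewer.camera_info('wrist');a=viewer.capture('wrist')
np.save('w1.npy',[i['origin'],i['rotation']])
cv2.imwrite('pics/w1.png',a[:,:,::-1])
E
```

```text
time: 0.77
tool_pos: [288.4, -279.3, 292.0]
tcp_rot: [-3.141, 0.0, -0.222]
contact_force: [0.7, -0.1, 0.3]
grip_width: 91.7
finger_force: 0.0
time: 1.43
tool_pos: [432.4, -55.2, 292.1]
tcp_rot: [3.141, 0.0, -0.717]
contact_force: [1.2, -0.9, 0.0]
grip_width: 91.9
finger_force: 0.0
time: 1.93
tool_pos: [504.1, 56.4, 291.5]
tcp_rot: [3.14, 0.001, -0.959]
contact_force: [0.3, 0.0, -0.2]
grip_width: 91.6
finger_force: 0.0
[504.12301198  56.41963021 291.46507691] [ 3.14021898e+00  8.16359951e-04 -9.58835620e-01] [-3.96400348e-02  3.10975179e-01  1.57181133e+00 -1.93215275e-04
  1.26039347e+00  2.49005051e+00]
```

View pics/w1.png

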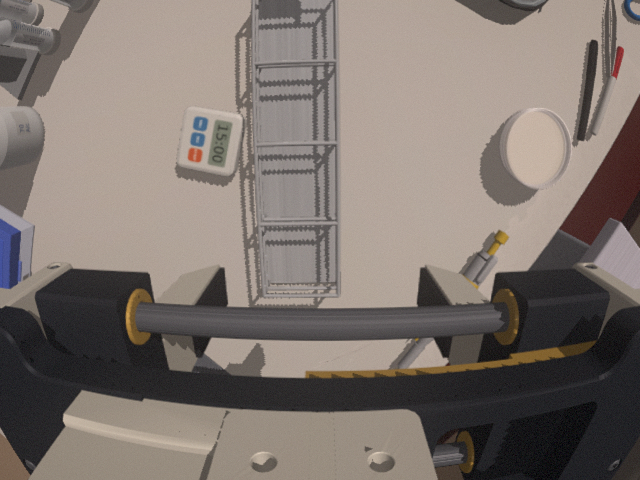

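The wrist view shows the rack lengthwise, with cross-wires at rows of about 296 (open end), 222, 145 and 64. The side rims are at columns of about 256 and 338.

```bash
python3 - <<'E'
from h import *
i=viewer.camera_info('wrist')
P={}
for n,l,r,v in [('end',260,340,295),('d34',257,338,222),('d23',256,337,145),('d12',257,337,64)]:
    a=onz(i,l,v,44,True);b=onz(i,r,v,44,True);P[n]=(a+b)/2;print(n,a,b,np.linalg.norm(a-b),P[n])
d=(P['d12']-P['d34'])[:2];print(np.linalg.norm(d),np.degrees(np.arctan2(d[1],d[0])),P['d23'])
u=d/np.linalg.norm(d);c=(P['d23']+P['d12']+P['d34'])[:2]/3
for k,y in enumerate([114,38,-38,-114]):print(k+1,c+y*u)
E
```

```text
end [498.9 169.4  44. ] [432.  121.8  44. ] 82.10584632046611 [465.45 145.6   44.  ]
d34 [542.3 105.   44. ] [478.7  60.5  44. ] 77.62222619842848 [510.5   82.75  44.  ]
d23 [583.2  43.9  44. ] [521.8   1.8  44. ] 74.44709530935381 [552.5   22.85  44.  ]
d12 [625.2 -19.   44. ] [564.9 -59.5  44. ] 72.63841958633192 [595.05 -39.25  44.  ]
148.43416890999185 -55.27677167332231 [552.5   22.85  44.  ]
1 [617.61919056 -71.58143602]
2 [574.32861908  -9.11603423]
3 [531.03804759  53.34936756]
4 [487.74747611 115.81476935]
```

```bash

python3 -m creep '-.0087 .0258 0 0 0 .065 100;-.0087 .0258 0 0 0 .065 100;-.0087 .0258 0 0 0 .065 100;-.0087 .0258 0 0 0 .065 100;-.0087 .0258 0 0 0 .065 100;-.0087 .0258 0 0 0 .065 100'
python3 -m creep '-.0087 .0258 0 0 0 .065 100;-.0087 .0258 0 0 0 .065 100;-.0087 .0258 0 0 0 .065 100;-.0087 .0258 0 0 0 .065 100;-.0087 .0258 0 0 0 .065 100;-.0087 .0258 0 0 0 .065 100;0 0 0 0 0 0 100;0 0 0 0 0 0 100'
python3 - <<'E'
from h import *
o=readout.get_obs();print(o['tool_pos'],o['tcp_rot'],o['joint_positions'])
a=viewer.capture('wrist')
cv2.imwrite('pics/w2.png',a[:,:,::-1])
E
```

```text
time: 2.48
tool_pos: [451.0, 209.5, 292.3]
tcp_rot: [3.141, -0.0, -0.57]
contact_force: [0.9, 0.1, 0.1]
grip_width: 91.7
finger_force: 0.0
time: 3.15
tool_pos: [399.3, 364.3, 292.1]
tcp_rot: [3.141, 0.0, -0.181]
contact_force: [-0.1, -1.2, -0.6]
grip_width: 91.6
finger_force: 0.0
[399.30391019 364.31543679 292.07860423] [ 3.14068385e+00  2.23667329e-04 -1.81345999e-01] [ 5.98023407e-01  3.71009727e-01  1.48093999e+00 -5.09161994e-04
  1.29044081e+00  2.35030671e+00]
```

View pics/w2.png

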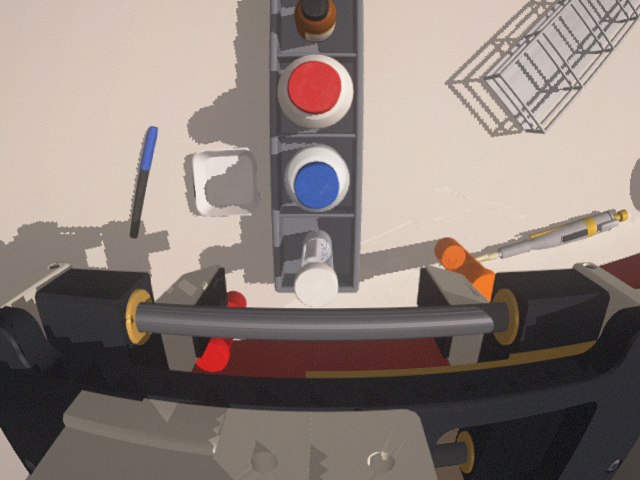

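The caps in the wrist view are black (317,6), red (315,87), blue (317,185) and tube (317,284). The carrier's long sides are at columns of about 274 and 360. The weigh boat sits to its left.

```bash
python3 - <<'E'
from h import *
i=viewer.camera_info('wrist');a=cv2.imread('pics/w2.png');hsv=cv2.cvtColor(a,cv2.COLOR_BGR2HSV)
def cen(lo,hi,box):
    x0,y0,x1,y1=box;m=cv2.inRange(hsv[y0:y1,x0:x1],lo,hi);n,_,s,c=cv2.connectedComponentsWithStats(m);k=1+np.argmax(s[1:,4]);return c[k]+[x0,y0],s[k]
for nm,lo,hi,box,z in [('red',(0,150,80),(8,255,255),(270,50,360,130),121),('red2',(172,150,80),(180,255,255),(270,50,360,130),121),('blue',(105,120,60),(125,255,255),(270,140,360,220),111)]:
    try:
        c,s=cen(lo,hi,box);print(nm,c,s,onz(i,*c,z,True))
    except Exception as e:print(nm,e)
print('tube',onz(i,317,284,120,True),'stain',onz(i,317,6,76,True))
for l,r,v in[(273,358,53),(274,359,134),(276,359,214)]:
    p,q=onz(i,l,v,42,True),onz(i,r,v,42,True);print(p,q,(p+q)/2)
E
```

```text
red [314.11287313  86.74626866] [  18   11   53   53 2144] [498. 350. 121.]
red2 [309.         111.66666667] [38 61  3  2  3] [481.1 356.8 121. ]
blue [316.21125  185.025625] [  25   22   44   46 1600] [426.8 361.9 111. ]
tube [351.6 375.4 120. ] stain [571.8 334.9  76. ]
[545.4 381.   42. ] [530.9 304.8  42. ] [538.15 342.9   42.  ]
[470.3 394.3  42. ] [456.  317.5  42. ] [463.15 355.9   42.  ]
[395.5 407.9  42. ] [381.1 329.9  42. ] [388.3 368.9  42. ]
```

```bash

python3 -m creep '.0248 -.0041 0 0 0 0 70;.0248 -.0041 0 0 0 0 70;.0248 -.0041 0 0 0 0 70;.0248 -.0041 0 0 0 0 70;.0248 -.0041 0 0 0 0 70;.0248 -.0041 0 0 0 0 70;.0248 -.0041 0 0 0 .008 70;0 0 -.010 0 0 0 60'
python3 -m creep '0 0 -.025 0 0 0 60;0 0 -.025 0 0 0 60;0 0 -.025 0 0 0 60;0 0 0 0 0 0 60;0 0 0 0 0 0 60'
python3 - <<'E'
from h import *
a=viewer.capture('side')
cv2.imwrite('pics/s3.png',cv2.resize(a[180:320,200:440,::-1],None,fx=3,fy=3))
E
```

```text
time: 3.87
tool_pos: [578.2, 332.2, 283.3]
tcp_rot: [-3.14, -0.005, -0.18]
contact_force: [-0.0, 0.4, -0.4]
grip_width: 61.0
finger_force: 0.0
time: 4.28
tool_pos: [572.7, 334.4, 206.2]
tcp_rot: [3.139, 0.003, -0.176]
contact_force: [-0.3, -0.3, -0.3]
grip_width: 55.0
finger_force: 0.0
```

View pics/s3.png

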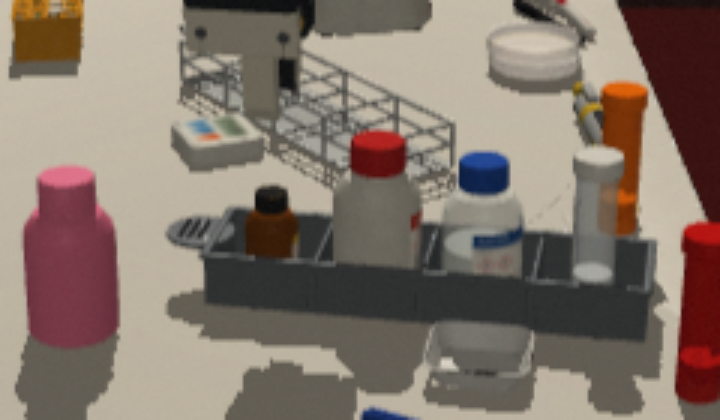

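In the side view the finger tip is at crop x≈262 and the black cap at (271,197). I'll check this against the projection.

```bash
python3 - <<'E'
from h import *
i=viewer.camera_info('side')
for p in [(572.7,335,140),(572.7,335,76),(568,335,76),(500.6,349,121),(426,362,111),(352,375,120)]:
    u,v=proj(i,p);print(p,(u-200)*3,(v-180)*3)
E
```

```text
(572.7, 335, 140) 272.125471037248 101.35457587765089
(572.7, 335, 76) 273.61045853280643 185.79198209465304
(568, 335, 76) 280.2584898377034 185.79609071770975
(500.6, 349, 121) 376.1415638283817 134.41731607609458
(426, 362, 111) 484.92409342248294 155.13506068889546
(352, 375, 120) 595.6059049868302 150.42027735763122
```

```bash

python3 -m creep '.001 .001 -.025 0 0 0 60;0 0 -.025 0 0 0 60;0 0 -.012 0 0 0 60;0 0 -.007 0 0 0 60;0 0 0 0 0 0 60;0 0 0 0 0 0 60'
python3 -m creep '0 0 0 0 0 0 10;0 0 0 0 0 0 10;0 0 0 0 0 0 10;0 0 0 0 0 0 10;0 0 0 0 0 0 10'
python3 -m creep '0 0 0 0 0 0 10;0 0 0 0 0 0 10;0 0 0 0 0 0 10;0 0 0 0 0 0 10'
```

```text
time: 4.83
tool_pos: [574.8, 337.2, 139.7]
tcp_rot: [-3.141, -0.002, -0.174]
contact_force: [0.6, 0.0, 0.2]
grip_width: 55.0
finger_force: 0.0
time: 5.25
tool_pos: [574.3, 337.1, 138.7]
tcp_rot: [-3.141, -0.0, -0.174]
contact_force: [-0.8, 1.0, -0.4]
grip_width: 26.2
finger_force: 0.1
time: 5.58
tool_pos: [574.3, 337.1, 138.5]
tcp_rot: [-3.141, -0.0, -0.174]
contact_force: [0.1, 1.3, 1.8]
grip_width: 21.6
finger_force: 30.0
```

```bash
python3 - <<'E'
from h import *
a=viewer.capture('wrist');b=viewer.capture('side')
A=cv2.resize(a[80:380,170:470,::-1],(400,400));B=cv2.resize(b[200:300,230:330,::-1],(400,400))
cv2.imwrite('pics/s4.png',np.hstack([A,B]))
E
```

```text
(no output)
```

View pics/s4.png

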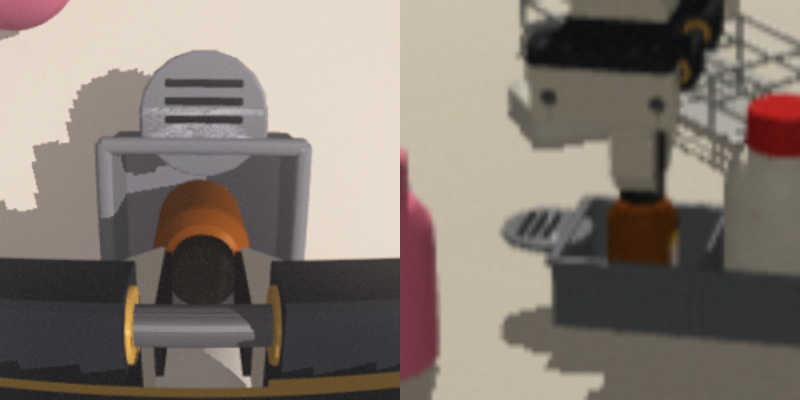

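The cap is between the pads and the bottle stands upright. Next: lift, then carry to rack place 1 at (617.6,-71.6) with yaw -0.965.

```bash

python3 -m creep '0 0 .006 0 0 0 0;0 0 .012 0 0 0 0;0 0 .02 0 0 0 0;0 0 .02 0 0 0 0;0 0 .02 0 0 0 0;0 0 .02 0 0 0 0;0 0 0 0 0 0 0'
python3 -m creep '.003 -.027 0 0 0 -.053 0;.003 -.027 0 0 0 -.053 0;.003 -.027 0 0 0 -.053 0;.003 -.027 0 0 0 -.053 0;.003 -.027 0 0 0 -.053 0;.003 -.027 0 0 0 -.053 0;.003 -.027 0 0 0 -.053 0;.003 -.027 0 0 0 -.053 0'
python3 -m creep '.003 -.027 0 0 0 -.053 0;.003 -.027 0 0 0 -.053 0;.003 -.027 0 0 0 -.053 0;.003 -.027 0 0 0 -.053 0;.003 -.027 0 0 0 -.053 0;.003 -.027 0 0 0 -.053 0;.003 -.027 0 0 0 -.053 0;0 0 0 0 0 0 0'
python3 -m creep '0 0 0 0 0 0 0;0 0 0 0 0 0 0'
python3 - <<'E'
from h import *
o=readout.get_obs();print(o['tool_pos'],o['tcp_rot'],o['joint_positions'])
a=viewer.capture('wrist');b=viewer.capture('side')
A=cv2.resize(a[80:380,170:470,::-1],(400,400));B=cv2.resize(b[150:270,220:340,::-1],(400,400))
cv2.imwrite('pics/s5.png',np.hstack([A,B]))
E
```

```text
time: 6.27
tool_pos: [575.7, 337.7, 242.1]
tcp_rot: [-3.137, -0.007, -0.174]
contact_force: [1.2, 0.7, 1.5]
grip_width: 21.8
finger_force: 30.0
time: 6.93
tool_pos: [597.9, 119.7, 235.9]
tcp_rot: [3.141, 0.001, -0.601]
contact_force: [0.8, -0.3, 0.0]
grip_width: 21.4
finger_force: 30.0
time: 7.6
tool_pos: [619.2, -72.9, 235.7]
tcp_rot: [3.14, -0.001, -0.976]
contact_force: [-0.6, -0.6, -0.5]
grip_width: 21.5
finger_force: 30.0
time: 7.77
tool_pos: [618.9, -67.6, 235.9]
tcp_rot: [3.141, 0.001, -0.969]
contact_force: [0.5, -0.4, -0.1]
grip_width: 21.8
finger_force: 30.0
[618.88802779 -67.57803449 235.89576493] [ 3.14114889e+00  1.05248484e-03 -9.68839700e-01] [-2.31944475e-01  5.66157828e-01  1.31912400e+00  3.98018925e-04
  1.25738848e+00  2.30756840e+00]
```

View pics/s5.png

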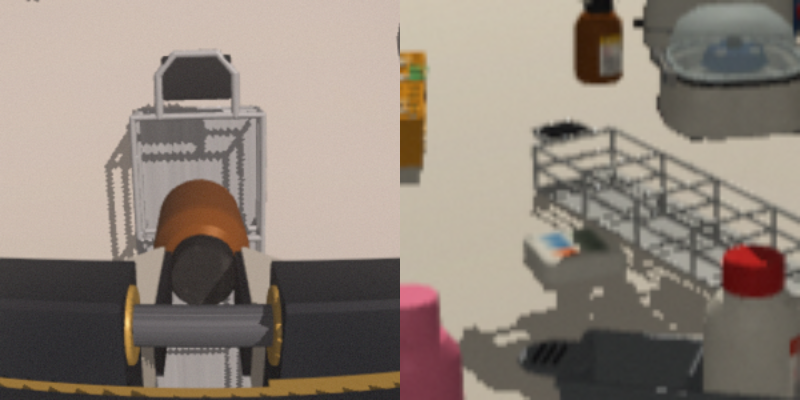

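The bottle hangs upright over the rack. The rack's tab end rim is in view at crop (137..265, 112), so I can refine place 1.

```bash
python3 - <<'E'
from h import *
i=viewer.camera_info('wrist')
p=onz(i,170+137*.75,80+112*.75,44,True);q=onz(i,170+265*.75,80+112*.75,44,True);print(p,q)
e=(p+q)[:2]/2;t=np.radians(-55.3);u=np.array([np.cos(t),np.sin(t)]);print('end',e,'place1',e-40*u,'plc from centre',(e-154*u))
E
```

```text
[673.2 -81.6  44. ] [ 612.  -123.7   44. ]
end [ 642.6  -102.65] place1 [619.82881906 -69.76423836] plc from centre [554.93095339  23.96018232]
```

```bash

python3 -m creep '0 -.003 -.02 0 0 0 0;0 0 -.02 0 0 0 0;0 0 -.02 0 0 0 0;0 0 -.02 0 0 0 0;0 0 -.01 0 0 0 0;0 0 0 0 0 0 0;0 0 0 0 0 0 0'
python3 -m creep '0 0 -.003 0 0 0 0;0 0 -.002 0 0 0 0;0 0 0 0 0 0 0;0 0 0 0 0 0 0'
```

```text
time: 8.45
tool_pos: [619.3, -70.3, 146.4]
tcp_rot: [3.141, 0.0, -0.968]
contact_force: [0.0, -0.0, -1.1]
grip_width: 21.8
finger_force: 30.0
time: 8.78
tool_pos: [619.4, -71.0, 141.8]
tcp_rot: [-3.141, -0.001, -0.969]
contact_force: [-0.4, -0.5, -0.0]
grip_width: 21.7
finger_force: 30.0
```

```bash

python3 -m creep '0 0 -.002 0 0 0 0;0 0 -.001 0 0 0 0;0 0 0 0 0 0 0;0 0 0 0 0 0 0'
python3 -m creep '0 0 -.001 0 0 0 0;0 0 0 0 0 0 0;0 0 0 0 0 0 0'
```

```text
time: 9.12
tool_pos: [619.4, -71.1, 138.5]
tcp_rot: [-3.141, -0.0, -0.969]
contact_force: [-0.2, 0.7, 0.9]
grip_width: 21.7
finger_force: 30.0
time: 9.37
tool_pos: [619.8, -71.0, 138.3]
tcp_rot: [-3.14, -0.002, -0.969]
contact_force: [0.5, 0.9, 5.2]
grip_width: 21.8
finger_force: 30.0
```

```bash

python3 -m creep '0 0 0 0 0 0 60;0 0 0 0 0 0 60;0 0 0 0 0 0 60;0 0 .010 0 0 0 60;0 0 .025 0 0 0 60;0 0 .030 0 0 0 60;0 0 .030 0 0 0 60'
python3 -m creep '-.0075 .0263 0 0 0 .0497 65;-.0075 .0263 0 0 0 .0497 65;-.0075 .0263 0 0 0 .0497 65;-.0075 .0263 0 0 0 .0497 65;-.0075 .0263 0 0 0 .0497 65;-.0075 .0263 0 0 0 .0497 65;-.0075 .0263 0 0 0 .0497 65;-.0075 .0263 0 0 0 .0497 65'
python3 -m creep '-.0075 .0263 0 0 0 .0497 65;-.0075 .0263 0 0 0 .0497 65;-.0075 .0263 0 0 0 .0497 65;-.0075 .0263 0 0 0 .0497 65;-.0075 .0263 0 0 0 .0497 65;-.0075 .0263 0 0 0 .0497 65;-.0075 .0263 0 0 0 .0497 65;-.0075 .0263 0 0 0 .0497 65'
python3 -m creep '0 0 0 0 0 0 65;0 0 0 0 0 0 65;0 0 0 0 0 0 65'
python3 - <<'E'
from h import *
a=viewer.capture('wrist');b=viewer.capture('side')
A=cv2.resize(a[80:380,170:470,::-1],(400,400));B=cv2.resize(b[150:270,220:340,::-1],(400,400))
cv2.imwrite('pics/s6.png',np.hstack([A,B]))
E
```

```text
time: 9.95
tool_pos: [618.8, -70.9, 233.3]
tcp_rot: [3.14, 0.001, -0.969]
contact_force: [0.9, 0.2, 0.5]
grip_width: 54.6
finger_force: 0.0
time: 10.62
tool_pos: [558.6, 140.6, 232.9]
tcp_rot: [-3.142, -0.0, -0.569]
contact_force: [0.8, -0.1, 0.3]
grip_width: 59.7
finger_force: 0.0
time: 11.28
tool_pos: [498.6, 351.0, 232.8]
tcp_rot: [3.142, -0.0, -0.172]
contact_force: [0.8, 0.1, -0.1]
grip_width: 60.1
finger_force: 0.0
time: 11.53
tool_pos: [499.2, 349.5, 232.4]
tcp_rot: [3.141, -0.0, -0.174]
contact_force: [0.7, 0.0, -0.4]
grip_width: 59.6
finger_force: 0.0
```

View pics/s6.png

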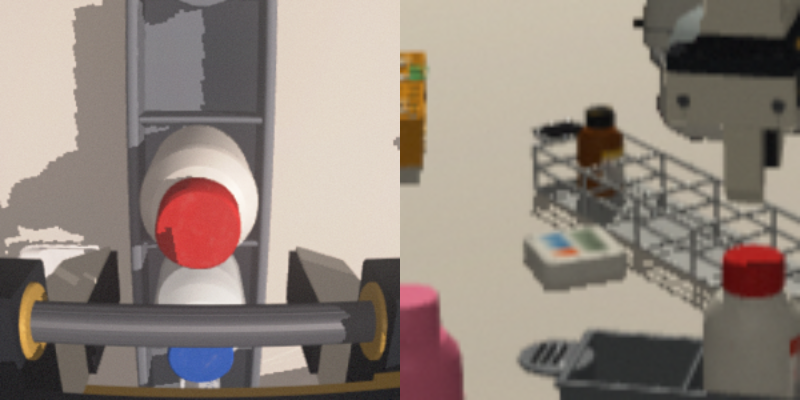

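The stain stands upright in place 1. The red cap is at wrist pixel (319,248), between the open fingers.

```bash
python3 - <<'E'
from h import *
i=viewer.camera_info('wrist');print(onz(i,170+199*.75,80+224*.75,121,True), onz(i,170+200*.75,80+363*.75,111,True))
E
```

```text
[501.  349.2 121. ] [421.9 363.  111. ]
```

```bash

python3 -m creep '.0012 0 -.02 0 0 0 65;0 0 -.02 0 0 0 65;0 0 -.010 0 0 0 65;0 0 -.004 0 0 0 65;0 0 0 0 0 0 65;0 0 0 0 0 0 65'
python3 -m creep '0 0 0 0 0 0 10;0 0 0 0 0 0 10;0 0 0 0 0 0 10;0 0 0 0 0 0 10;0 0 0 0 0 0 10;0 0 0 0 0 0 10;0 0 0 0 0 0 10'
python3 -m creep '0 0 .006 0 0 0 0;0 0 .012 0 0 0 0;0 0 0 0 0 0 0'
```

```text
time: 12.13
tool_pos: [500.9, 349.6, 178.9]
tcp_rot: [-3.141, -0.001, -0.175]
contact_force: [-0.4, 0.5, 0.8]
grip_width: 59.7
finger_force: 0.0
time: 12.72
tool_pos: [500.6, 350.1, 178.9]
tcp_rot: [-3.141, -0.001, -0.174]
contact_force: [-0.2, 1.2, 4.3]
grip_width: 38.4
finger_force: 30.0
time: 12.97
tool_pos: [500.8, 350.0, 197.8]
tcp_rot: [-3.141, -0.001, -0.174]
contact_force: [0.8, 0.5, -1.8]
grip_width: 38.6
finger_force: 30.0
```

```bash

python3 -m creep '0 0 .016 0 0 0 0;0 0 .016 0 0 0 0;0 0 .016 0 0 0 0;0 0 .016 0 0 0 0;0 0 0 0 0 0 0'
python3 -m creep '.0053 -.0256 0 0 0 -.0565 0;.0053 -.0256 0 0 0 -.0565 0;.0053 -.0256 0 0 0 -.0565 0;.0053 -.0256 0 0 0 -.0565 0;.0053 -.0256 0 0 0 -.0565 0;.0053 -.0256 0 0 0 -.0565 0;.0053 -.0256 0 0 0 -.0565 0'
python3 -m creep '.0053 -.0256 0 0 0 -.0565 0;.0053 -.0256 0 0 0 -.0565 0;.0053 -.0256 0 0 0 -.0565 0;.0053 -.0256 0 0 0 -.0565 0;.0053 -.0256 0 0 0 -.0565 0;.0053 -.0256 0 0 0 -.0565 0;.0053 -.0256 0 0 0 -.0565 0'
python3 -m creep '0 0 0 0 0 0 0;0 0 0 0 0 0 0;0 0 0 0 0 0 0'
python3 - <<'E'
from h import *
a=viewer.capture('wrist');b=viewer.capture('side')
A=cv2.resize(a[50:350,170:470,::-1],(400,400));B=cv2.resize(b[150:270,220:340,::-1],(400,400))
cv2.imwrite('pics/s7.png',np.hstack([A,B]))
E
```

```text
time: 13.38
tool_pos: [501.3, 350.3, 263.0]
tcp_rot: [-3.139, -0.004, -0.174]
contact_force: [0.4, -0.1, -2.9]
grip_width: 38.6
finger_force: 30.0
time: 13.97
tool_pos: [537.1, 169.3, 258.7]
tcp_rot: [3.14, 0.002, -0.572]
contact_force: [0.4, 0.1, -3.2]
grip_width: 38.4
finger_force: 30.0
time: 14.55
tool_pos: [574.2, -9.8, 258.6]
tcp_rot: [3.14, 0.002, -0.968]
contact_force: [-0.5, -0.6, -1.6]
grip_width: 37.9
finger_force: 30.0
time: 14.8
tool_pos: [574.1, -8.4, 259.1]
tcp_rot: [3.14, 0.002, -0.965]
contact_force: [0.4, -0.5, -1.9]
grip_width: 38.5
finger_force: 30.0
```

View pics/s7.png

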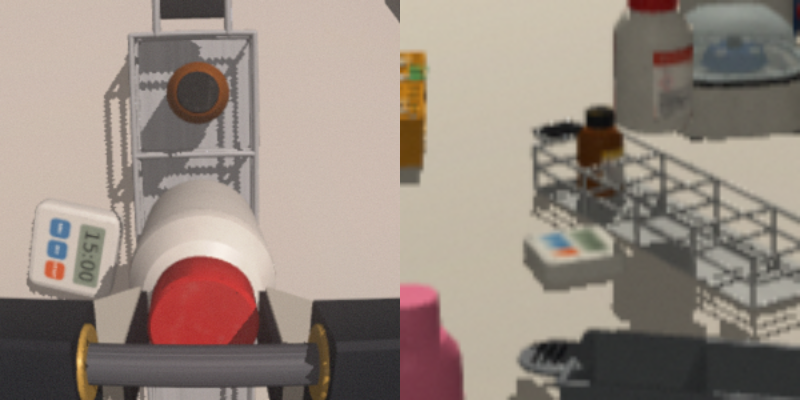

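The salt is held upright over place 2. Divider 1/2 is visible at crop row 155 (columns 136 to 256) and the end rim at row 37 (columns 132 to 256). I'll use these to fix the rack frame.

```bash
python3 - <<'E'
from h import *
i=viewer.camera_info('wrist')
f=lambda x,y:onz(i,170+x*.75,50+y*.75,44,True)[:2]
t=np.radians(-55.3);u=np.array([np.cos(t),np.sin(t)])
d=(f(136,155)+f(256,155))/2;e=(f(132,37)+f(256,37))/2
w=d-e;print(f(136,155),f(256,155),d,e,np.degrees(np.arctan2(-w[1],-w[0])),'place2',d-38*u,e-116*u)
E
```

```text
[628.9 -16.4] [567.  -59.4] [597.95 -37.9 ] [641.4  -98.35] -54.29233210549844 place2 [576.31737811  -6.65852644] [575.36357528  -2.98129124]
```

```bash

python3 -m creep '.0015 .002 -.015 0 0 0 0;0 0 -.015 0 0 0 0;0 0 -.015 0 0 0 0;0 0 -.015 0 0 0 0;0 0 -.010 0 0 0 0;0 0 -.004 0 0 0 0;0 0 0 0 0 0 0;0 0 0 0 0 0 0'
python3 -m creep '0 0 -.002 0 0 0 0;0 0 -.001 0 0 0 0;0 0 0 0 0 0 0;0 0 0 0 0 0 0'
```

```text
time: 15.57
tool_pos: [576.4, -6.3, 186.7]
tcp_rot: [-3.141, -0.0, -0.964]
contact_force: [0.5, -0.2, -2.2]
grip_width: 38.8
finger_force: 30.0
time: 15.9
tool_pos: [576.2, -6.6, 183.5]
tcp_rot: [-3.141, -0.0, -0.965]
contact_force: [0.0, 0.8, -2.1]
grip_width: 38.3
finger_force: 30.0
```

```bash

python3 -m creep '0 0 -.002 0 0 0 0;0 0 -.0015 0 0 0 0;0 0 0 0 0 0 0;0 0 0 0 0 0 0'
python3 -m creep '0 0 -.001 0 0 0 0;0 0 0 0 0 0 0;0 0 0 0 0 0 0'
```

```text
time: 16.23
tool_pos: [576.0, -6.6, 179.6]
tcp_rot: [3.141, 0.0, -0.965]
contact_force: [-0.5, 0.7, -2.8]
grip_width: 38.4
finger_force: 30.0
time: 16.48
tool_pos: [576.2, -6.6, 178.9]
tcp_rot: [-3.141, -0.0, -0.965]
contact_force: [-0.6, -0.1, -1.8]
grip_width: 38.3
finger_force: 30.0
```

```bash

python3 -m creep '0 0 -.001 0 0 0 0;0 0 0 0 0 0 0;0 0 0 0 0 0 0'
```

```text
time: 16.73
tool_pos: [576.5, -6.6, 178.8]
tcp_rot: [-3.14, -0.001, -0.965]
contact_force: [-0.8, 0.3, 4.9]
grip_width: 38.6
finger_force: 30.0
```

Contact with the floor, so release and go to the buffer at (426,362).

```bash

python3 -m creep '0 0 0 0 0 0 65;0 0 0 0 0 0 65;0 0 0 0 0 0 65;0 0 .010 0 0 0 65;0 0 .02 0 0 0 65;0 0 .020 0 0 0 65;0 0 .020 0 0 0 65'
python3 -m creep '-.010 .0246 0 0 0 .0527 65;-.010 .0246 0 0 0 .0527 65;-.010 .0246 0 0 0 .0527 65;-.010 .0246 0 0 0 .0527 65;-.010 .0246 0 0 0 .0527 65;-.010 .0246 0 0 0 .0527 65;-.010 .0246 0 0 0 .0527 65;-.010 .0246 0 0 0 .0527 65'
python3 -m creep '-.010 .0246 0 0 0 .0527 65;-.010 .0246 0 0 0 .0527 65;-.010 .0246 0 0 0 .0527 65;-.010 .0246 0 0 0 .0527 65;-.010 .0246 0 0 0 .0527 65;-.010 .0246 0 0 0 .0527 65;-.010 .0246 0 0 0 .0527 65'
python3 -m creep '0 0 0 0 0 0 65;0 0 0 0 0 0 65;0 0 0 0 0 0 65'
python3 - <<'E'
from h import *
i=viewer.camera_info('wrist');a=viewer.capture('wrist')[:,:,::-1].copy();b=viewer.capture('side')
hsv=cv2.cvtColor(a,cv2.COLOR_BGR2HSV);m=cv2.inRange(hsv,(105,120,50),(125,255,255));m[:,:250]=0;m[:,400:]=0
n,_,s,c=cv2.connectedComponentsWithStats(m);k=1+np.argmax(s[1:,4]);print(c[k],s[k],onz(i,*c[k],111,True))
A=cv2.resize(a[80:380,170:470],(400,400));B=cv2.resize(b[150:270,220:340,::-1],(400,400))
cv2.imwrite('pics/s8.png',np.hstack([A,B]))
E
```

```text
time: 17.32
tool_pos: [576.0, -6.6, 249.0]
tcp_rot: [3.141, 0.0, -0.965]
contact_force: [0.1, 0.3, -0.8]
grip_width: 59.5
finger_force: 0.0
time: 17.98
tool_pos: [495.5, 191.4, 248.5]
tcp_rot: [-3.141, -0.0, -0.541]
contact_force: [-0.5, 1.0, 0.4]
grip_width: 59.7
finger_force: 0.0
time: 18.57
tool_pos: [425.5, 363.6, 248.5]
tcp_rot: [-3.141, -0.0, -0.172]
contact_force: [1.3, 0.1, -0.2]
grip_width: 59.7
finger_force: 0.0
time: 18.82
tool_pos: [426.2, 362.1, 248.0]
tcp_rot: [3.141, -0.0, -0.175]
contact_force: [-0.5, -0.4, -0.3]
grip_width: 59.7
finger_force: 0.0
[319.77492106 235.29183581] [ 295  208   51   55 2217] [427.5 362.4 111. ]
```

View pics/s8.png

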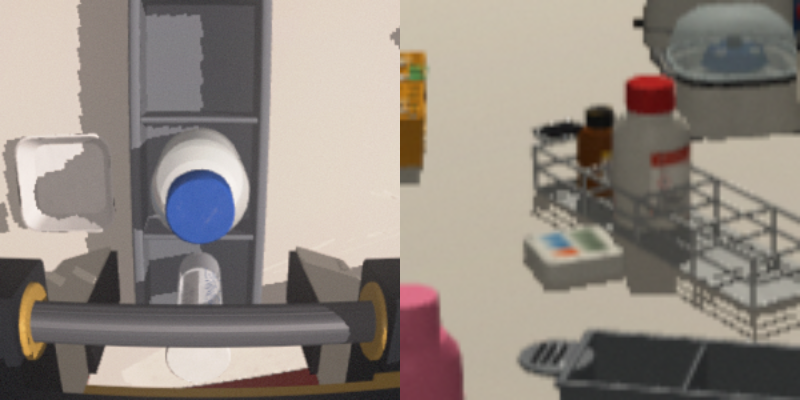

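Salt stands upright in place 2. The buffer cap is centred at (427,362). Descend and grip.

```bash

python3 -m creep '.001 0 -.02 0 0 0 65;0 0 -.02 0 0 0 65;0 0 -.02 0 0 0 65;0 0 -.013 0 0 0 65;0 0 -.0065 0 0 0 65;0 0 0 0 0 0 65;0 0 0 0 0 0 65'
python3 -m creep '0 0 0 0 0 0 10;0 0 0 0 0 0 10;0 0 0 0 0 0 10;0 0 0 0 0 0 10;0 0 0 0 0 0 10;0 0 0 0 0 0 10;0 0 0 0 0 0 10'
python3 -m creep '0 0 .006 0 0 0 0;0 0 .012 0 0 0 0;0 0 0 0 0 0 0'
```

```text
time: 19.5
tool_pos: [427.7, 362.1, 168.7]
tcp_rot: [-3.141, -0.0, -0.176]
contact_force: [-0.1, 0.2, 0.4]
grip_width: 60.1
finger_force: 0.0
time: 20.08
tool_pos: [427.3, 362.7, 168.7]
tcp_rot: [-3.141, -0.001, -0.174]
contact_force: [0.7, 0.8, 3.5]
grip_width: 34.5
finger_force: 30.0
time: 20.33
tool_pos: [427.6, 362.7, 187.8]
tcp_rot: [-3.14, -0.002, -0.174]
contact_force: [-0.3, 1.4, -1.9]
grip_width: 34.7
finger_force: 30.0
```

```bash

python3 -m creep '0 0 .02 0 0 0 0;0 0 .025 0 0 0 0;0 0 .025 0 0 0 0;0 0 .02 0 0 0 0;0 0 .012 0 0 0 0;0 0 0 0 0 0 0'
python3 -m creep '.008 -.0236 0 0 0 -.0608 0;.008 -.0236 0 0 0 -.0608 0;.008 -.0236 0 0 0 -.0608 0;.008 -.0236 0 0 0 -.0608 0;.008 -.0236 0 0 0 -.0608 0;.008 -.0236 0 0 0 -.0608 0;.008 -.0236 0 0 0 -.0608 0'
python3 -m creep '.008 -.0236 0 0 0 -.0608 0;.008 -.0236 0 0 0 -.0608 0;.008 -.0236 0 0 0 -.0608 0;.008 -.0236 0 0 0 -.0608 0;.008 -.0236 0 0 0 -.0608 0;.008 -.0236 0 0 0 -.0608 0;0 0 -.02 0 0 0 0;0 0 -.02 0 0 0 0'
python3 -m creep '0 0 0 0 0 0 0;0 0 0 0 0 0 0'
python3 - <<'E'
from h import *
a=viewer.capture('wrist');b=viewer.capture('side')
A=cv2.resize(a[50:350,170:470,::-1],(400,400));B=cv2.resize(b[150:270,220:340,::-1],(400,400))
cv2.imwrite('pics/s9.png',np.hstack([A,B]))
E
```

```text
time: 20.83
tool_pos: [427.8, 362.9, 290.8]
tcp_rot: [-3.138, -0.004, -0.174]
contact_force: [0.7, -0.0, -1.7]
grip_width: 34.6
finger_force: 30.0
time: 21.42
tool_pos: [482.8, 195.9, 286.6]
tcp_rot: [3.14, 0.002, -0.603]
contact_force: [0.4, 1.0, -2.0]
grip_width: 34.5
finger_force: 30.0
time: 22.08
tool_pos: [531.5, 54.1, 247.0]
tcp_rot: [-3.141, -0.0, -0.968]
contact_force: [-0.1, 0.4, -2.3]
grip_width: 34.3
finger_force: 30.0
time: 22.25
tool_pos: [530.2, 55.6, 246.5]
tcp_rot: [3.138, 0.003, -0.965]
contact_force: [0.3, -0.1, -1.3]
grip_width: 34.6
finger_force: 30.0
```

View pics/s9.png

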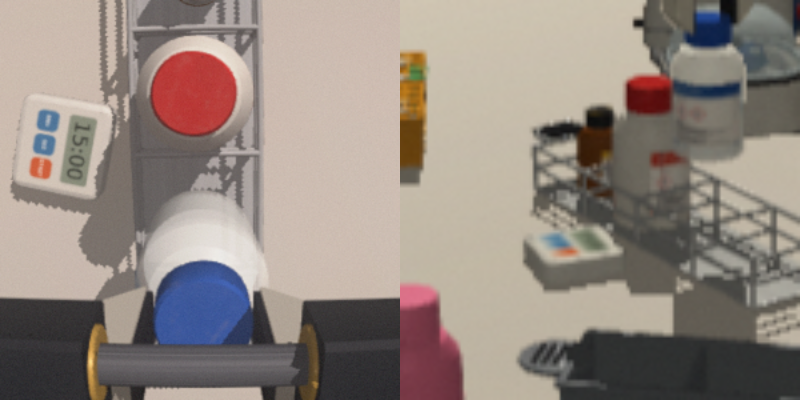

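The buffer is over place 3 and upright. Dividers are at crop row 153 (columns 136 to 262) and row 29 (columns 133 to 263).

```bash
python3 - <<'E'
from h import *
i=viewer.camera_info('wrist')
f=lambda x,y:onz(i,170+x*.75,50+y*.75,44,True)[:2]
t=np.radians(-55.3);u=np.array([np.cos(t),np.sin(t)])
d=(f(136,153)+f(262,153))/2;e=(f(133,29)+f(263,29))/2
print(d,e,'place3',d-38*u,e-114*u)
E
```

```text
[555.2   22.25] [598.7  -39.45] place3 [533.56737811  53.49147356] [533.80213433  54.27442068]
```

```bash

python3 -m creep '.0025 -.001 -.015 0 0 0 0;0 0 -.015 0 0 0 0;0 0 -.015 0 0 0 0;0 0 -.015 0 0 0 0;0 0 -.010 0 0 0 0;0 0 -.004 0 0 0 0;0 0 0 0 0 0 0;0 0 0 0 0 0 0'
python3 -m creep '0 0 -.002 0 0 0 0;0 0 -.001 0 0 0 0;0 0 0 0 0 0 0;0 0 0 0 0 0 0'
```

```text
time: 23.02
tool_pos: [534.1, 54.7, 175.0]
tcp_rot: [-3.141, -0.001, -0.965]
contact_force: [1.1, -0.2, -1.5]
grip_width: 34.6
finger_force: 30.0
time: 23.35
tool_pos: [533.7, 54.6, 171.5]
tcp_rot: [-3.141, -0.0, -0.965]
contact_force: [-0.5, -0.7, -2.1]
grip_width: 34.5
finger_force: 30.0
```

```bash

python3 -m creep '0 0 -.0015 0 0 0 0;0 0 -.001 0 0 0 0;0 0 0 0 0 0 0;0 0 0 0 0 0 0'
python3 -m creep '0 0 -.001 0 0 0 0;0 0 0 0 0 0 0;0 0 0 0 0 0 0'
```

```text
time: 23.68
tool_pos: [533.7, 54.6, 168.8]
tcp_rot: [-3.141, -0.0, -0.965]
contact_force: [0.2, -0.3, -1.0]
grip_width: 34.4
finger_force: 30.0
time: 23.93
tool_pos: [534.0, 54.6, 168.7]
tcp_rot: [-3.14, -0.001, -0.965]
contact_force: [-0.9, 0.2, 5.0]
grip_width: 34.6
finger_force: 30.0
```

Floor contact, so release and move over the tube. I'll also work out where the decoy tubes stand.

```bash

python3 -m creep '0 0 0 0 0 0 60;0 0 0 0 0 0 60;0 0 0 0 0 0 60;0 0 .010 0 0 0 60;0 0 .02 0 0 0 60;0 0 .025 0 0 0 60;0 0 .026 0 0 0 60'
python3 -m creep '-.0122 .0214 0 0 0 .0527 60;-.0122 .0214 0 0 0 .0527 60;-.0122 .0214 0 0 0 .0527 60;-.0122 .0214 0 0 0 .0527 60;-.0122 .0214 0 0 0 .0527 60;-.0122 .0214 0 0 0 .0527 60;-.0122 .0214 0 0 0 .0527 60;-.0122 .0214 0 0 0 .0527 60'
python3 -m creep '-.0122 .0214 0 0 0 .0527 60;-.0122 .0214 0 0 0 .0527 60;-.0122 .0214 0 0 0 .0527 60;-.0122 .0214 0 0 0 .0527 60;-.0122 .0214 0 0 0 .0527 60;-.0122 .0214 0 0 0 .0527 60;-.0122 .0214 0 0 0 .0527 60'
python3 -m creep '0 0 0 0 0 0 60;0 0 0 0 0 0 60;0 0 0 0 0 0 60'
python3 - <<'E'
from h import *
s=viewer.camera_info('scene')
for n,u,v in[('red',199,285),('or',311,281)]:print(n,onz(s,u,v,114))
for n,u,v in[('redb',207,311),('orb',311,307)]:print(n,onz(s,u,v,0))
a=viewer.capture('wrist');b=viewer.capture('side')
A=cv2.resize(a[80:380,170:470,::-1],(400,400));B=cv2.resize(b[150:270,220:340,::-1],(400,400))
cv2.imwrite('pics/s10.png',np.hstack([A,B]))
E
```

```text
time: 24.52
tool_pos: [533.2, 54.6, 249.7]
tcp_rot: [3.14, 0.001, -0.965]
contact_force: [0.5, 0.5, 0.5]
grip_width: 54.8
finger_force: 0.0
time: 25.18
tool_pos: [435.3, 226.7, 249.5]
tcp_rot: [-3.141, -0.0, -0.541]
contact_force: [0.8, 0.8, 0.2]
grip_width: 54.8
finger_force: 0.0
time: 25.77
tool_pos: [349.9, 376.6, 249.5]
tcp_rot: [-3.141, -0.0, -0.172]
contact_force: [0.4, 0.6, 0.5]
grip_width: 55.2
finger_force: 0.0
time: 26.02
tool_pos: [350.7, 375.3, 249.0]
tcp_rot: [3.141, -0.0, -0.175]
contact_force: [-0.0, -1.0, -0.4]
grip_width: 55.4
finger_force: 0.0
red [294.3 486.  114. ]
or [311.3 232.2 114. ]
redb [294.3 489.7   0. ]
orb [312.  235.6   0. ]
```

View pics/s10.png

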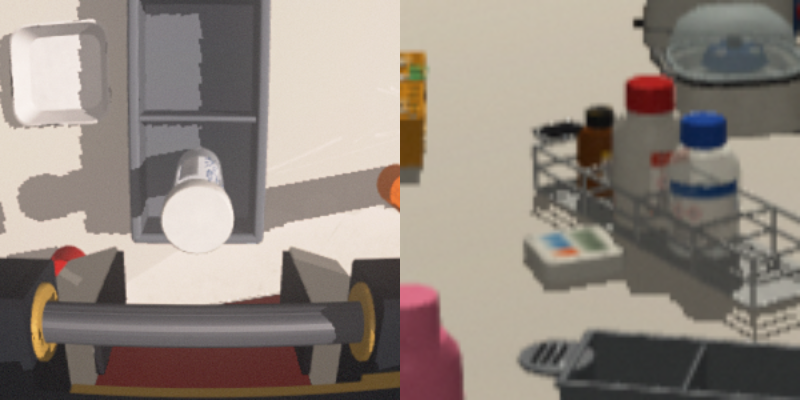

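Buffer is standing in place 3. The tube cap is at wrist px (318.5,242), and both decoys are clear of the gripper.

```bash
python3 - <<'E'
from h import *
i=viewer.camera_info('wrist');print(onz(i,170+198*.75,80+216*.75,120,True))
E
python3 -m creep '0 0 -.02 0 0 0 60;0 0 -.015 0 0 0 60;0 0 0 0 0 0 60;0 0 0 0 0 0 60'
```

```text
[350.7 376.3 120. ]
time: 26.45
tool_pos: [350.9, 374.8, 213.5]
tcp_rot: [3.14, 0.001, -0.176]
contact_force: [0.3, 0.3, 0.4]
grip_width: 54.9
finger_force: 0.0
```

```bash

python3 -m creep '0 .001 -.015 0 0 0 60;0 0 -.015 0 0 0 60;0 0 -.012 0 0 0 60;0 0 -.009 0 0 0 60;0 0 0 0 0 0 60;0 0 0 0 0 0 60'
python3 -m creep '0 0 0 0 0 0 10;0 0 0 0 0 0 10;0 0 0 0 0 0 10;0 0 0 0 0 0 10;0 0 0 0 0 0 10;0 0 0 0 0 0 10;0 0 0 0 0 0 10'
python3 -m creep '0 0 .006 0 0 0 0;0 0 .012 0 0 0 0;0 0 0 0 0 0 0'
```

```text
time: 26.95
tool_pos: [351.0, 376.6, 163.3]
tcp_rot: [-3.141, -0.0, -0.175]
contact_force: [0.0, -0.6, 0.3]
grip_width: 55.1
finger_force: 0.0
time: 27.53
tool_pos: [350.8, 376.8, 163.2]
tcp_rot: [-3.141, -0.001, -0.174]
contact_force: [-0.3, -0.1, 4.8]
grip_width: 33.3
finger_force: 30.0
time: 27.78
tool_pos: [351.2, 377.1, 182.4]
tcp_rot: [-3.14, -0.002, -0.174]
contact_force: [0.7, 0.0, -0.4]
grip_width: 33.2
finger_force: 30.0
```

```bash

python3 -m creep '0 0 .02 0 0 0 0;0 0 .025 0 0 0 0;0 0 .025 0 0 0 0;0 0 .025 0 0 0 0;0 0 .013 0 0 0 0;0 0 0 0 0 0 0'
python3 -m creep '.0107 -.02 0 0 0 -.0608 0;.0107 -.02 0 0 0 -.0608 0;.0107 -.02 0 0 0 -.0608 0;.0107 -.02 0 0 0 -.0608 0;.0107 -.02 0 0 0 -.0608 0;.0107 -.02 0 0 0 -.0608 0;.0107 -.02 0 0 0 -.0608 0'
python3 -m creep '.0107 -.02 0 0 0 -.0608 0;.0107 -.02 0 0 0 -.0608 0;.0107 -.02 0 0 0 -.0608 0;.0107 -.02 0 0 0 -.0608 0;.0107 -.02 0 0 0 -.0608 0;.0107 -.02 0 0 0 -.0608 0;0 0 -.02 0 0 0 0;0 0 -.02 0 0 0 0'
python3 -m creep '0 0 0 0 0 0 0;0 0 0 0 0 0 0'
python3 - <<'E'
from h import *
a=viewer.capture('wrist');b=viewer.capture('side')
A=cv2.resize(a[50:350,170:470,::-1],(400,400));B=cv2.resize(b[150:270,240:360,::-1],(400,400))
cv2.imwrite('pics/s11.png',np.hstack([A,B]))
E
```

```text
time: 28.28
tool_pos: [351.4, 377.3, 291.6]
tcp_rot: [-3.137, -0.004, -0.174]
contact_force: [0.8, 0.9, -0.3]
grip_width: 33.5
finger_force: 30.0
time: 28.87
tool_pos: [425.4, 235.4, 287.1]
tcp_rot: [3.14, 0.001, -0.603]
contact_force: [-0.8, -0.4, -0.7]
grip_width: 33.7
finger_force: 30.0
time: 29.53
tool_pos: [490.2, 115.4, 247.4]
tcp_rot: [-3.141, -0.0, -0.967]
contact_force: [0.7, -0.9, -0.4]
grip_width: 33.6
finger_force: 30.0
time: 29.7
tool_pos: [488.8, 116.5, 247.1]
tcp_rot: [3.138, 0.002, -0.965]
contact_force: [-0.2, 0.0, 0.1]
grip_width: 33.7
finger_force: 30.0
```

View pics/s11.png

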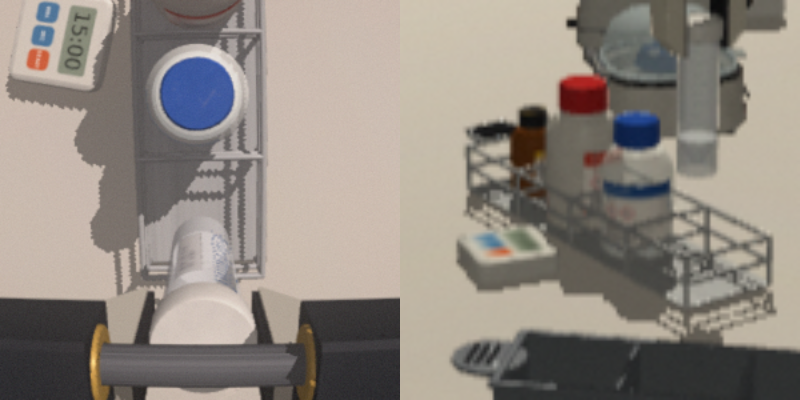

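The tube hangs upright over the empty place 4, with ample clearance. Lower it.

```bash

python3 -m creep '.0015 0 -.018 0 0 0 0;0 0 -.018 0 0 0 0;0 0 -.018 0 0 0 0;0 0 -.012 0 0 0 0;0 0 -.010 0 0 0 0;0 0 -.003 0 0 0 0;0 0 0 0 0 0 0;0 0 0 0 0 0 0'
python3 -m creep '0 0 -.002 0 0 0 0;0 0 -.001 0 0 0 0;0 0 0 0 0 0 0;0 0 0 0 0 0 0'
```

```text
time: 30.47
tool_pos: [491.7, 116.8, 170.5]
tcp_rot: [-3.14, -0.001, -0.965]
contact_force: [1.1, 0.3, 0.0]
grip_width: 33.8
finger_force: 30.0
time: 30.8
tool_pos: [491.3, 116.6, 167.0]
tcp_rot: [-3.141, -0.0, -0.965]
contact_force: [-0.2, 0.5, -0.8]
grip_width: 33.5
finger_force: 30.0
```

```bash

python3 -m creep '0 0 -.002 0 0 0 0;0 0 -.001 0 0 0 0;0 0 0 0 0 0 0;0 0 0 0 0 0 0'
python3 -m creep '0 0 -.001 0 0 0 0;0 0 0 0 0 0 0;0 0 0 0 0 0 0'
```

```text
time: 31.13
tool_pos: [491.2, 116.6, 163.6]
tcp_rot: [3.141, 0.0, -0.965]
contact_force: [0.3, -0.3, 0.2]
grip_width: 33.4
finger_force: 30.0
time: 31.38
tool_pos: [491.4, 116.6, 163.2]
tcp_rot: [-3.141, -0.0, -0.965]
contact_force: [-1.7, -1.1, 4.8]
grip_width: 33.8
finger_force: 30.0
```

```bash

python3 -m creep '0 0 0 0 0 0 60;0 0 0 0 0 0 60;0 0 0 0 0 0 60;0 0 .010 0 0 0 60;0 0 .025 0 0 0 60;0 0 .03 0 0 0 60;0 0 .03 0 0 0 60;0 0 .03 0 0 0 60'
python3 -m creep '-.02 .01 .02 0 0 0 60;-.02 .01 .02 0 0 0 60;-.02 .01 0 0 0 0 60;0 0 0 0 0 0 60;0 0 0 0 0 0 60'
python3 - <<'E'
from h import *
a=viewer.capture('wrist');b=viewer.capture('side')
A=cv2.resize(a[0:300,170:470,::-1],(400,400));B=cv2.resize(b[150:290,220:360,::-1],(400,400))
cv2.imwrite('pics/s12.png',np.hstack([A,B]))
E
```

```text
time: 32.05
tool_pos: [490.9, 116.6, 289.7]
tcp_rot: [3.141, 0.0, -0.965]
contact_force: [0.5, 0.1, -0.2]
grip_width: 55.3
finger_force: 0.0
time: 32.47
tool_pos: [430.6, 147.0, 328.7]
tcp_rot: [-3.14, -0.001, -0.963]
contact_force: [-0.3, -1.0, -0.1]
grip_width: 55.1
finger_force: 0.0
```

View pics/s12.png

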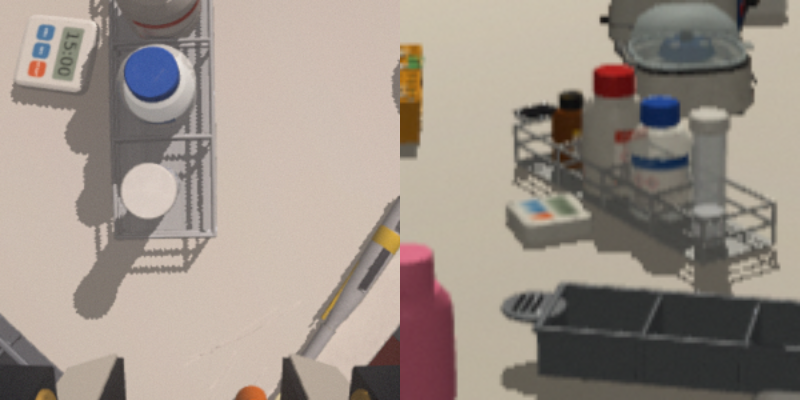

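All four stand upright in the rack in order (stain, salt, buffer, tube from the tab end), and the visible part of the carrier is empty. The gripper is clear, so I'm handing in.

```bash
python3 -c "
from plant import order
print(order.close_job())"
```

```text
the job is handed in; nothing more can be done
None
```

The job is handed in at about 33 s: stain, salt, buffer and tube stand upright in rack places 1 to 4 counted from the tab, each lowered to floor contact, and the timer and weigh boat were not touched.

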